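# Roll a tea tin onto the fold of the wrapping paper

### The job

The tea tin lying on the brown wrapping paper is to be gift-wrapped. With a fingertip on its top, roll it along the paper until it lies over the fold across the middle of the sheet, lengthwise along the fold and centred over it, and leave it there at rest. Push only on its top, do not pick it up or push it from the side, and leave the other things where they are.

Things in the scene. Friction and masses are not known exactly. Their poses are not given: they have to be found in the camera images.
- tin: round tin with slip lid and plain paper label band, lying on its side: 76 mm diameter, 170 mm long, 0.3 kg. Origin at its centre, 38 mm above the paper; own x along the cylinder, y and z turn as it rolls. Starts nearly parallel to the fold, 85 to 150 mm left or right of it. Slight rolling resistance: let go at slow speed it coasts a few mm. A finger that sticks to its top moves twice as far as the tin.
- sheet: flat sheet of brown kraft wrapping paper, fixed to the bench and as good as 0 mm thick, 400 mm along its own x axis and 540 mm along its own y axis. Origin at its centre on the bench surface, z up. One fold, seen as a dark line, runs right across the sheet through the origin along the sheet's x axis.
- tape: roll of white electrical tape lying flat on the paper on the other side of the fold from the tin, 54 mm diameter, 19 mm high. Origin at the centre of its underside. To be left alone.
- dome: glass paperweight dome on a far corner region of the paper, 76 mm diameter, 38 mm high. Origin at the centre of its underside. To be left alone.
- markers: grey silicone cup 80 mm in diameter and 95 mm high with four thick markers standing in it, 148 mm high in all, beyond one side of the paper. Origin at the centre of its underside. To be left alone.
- stapler: purple plastic stapler, 135 x 40 mm and 76 mm high, beyond the other side of the paper. Origin at the centre of its underside, x along its length. To be left alone.
There are look-alikes about, which are no part of the job. Of the things shaped like the tin, the aluminium one is meant.

How it is judged:
On the way:
1. the tin has rolled (turned about its own axis) by more than 75 degrees (angle between tin's own z axis and vertical above 1.3 rad), for 0.05 s.
At the end, for the whole second after the job is handed in: The tin lies on its side at rest with its axis within 12 mm of the fold and within 10 degrees of its direction, its middle no more than 70 mm along the fold from the sheet's centre; tape roll, paperweight, marker cup and stapler are within 20 mm of where they were (y of tin in the frame of sheet between -0.012 and 0.012 m and x of tin in the frame of sheet between -0.07 and 0.07 m and angle between the x axis of tin and the x axis of sheet, either way round below 0.175 rad and height (world z) of tin between 0.034 and 0.041 m and linear speed of tin below 0.01 m/s and angular speed of tin below 0.25 rad/s and distance of each of tape, dome, markers, stapler from where it was at the start of the episode below 0.02 m); the robot touches nothing.
It fails at once if the tin is lifted off the paper (its centre rises more than 10 mm) (height (world z) of tin above 0.048 m).
It fails at once if the fingers push or pinch the tin from the side, low down, instead of on its top (contact force between the fingers and tin above 0.5 N and height (world z) of the grasp point below 0.068 m).
It fails at once if a bystander (tape roll, paperweight, marker cup, stapler) is moved by more than 20 mm (distance of any of tape, dome, markers, stapler from where it was at the start of the episode above 0.02 m).
It also fails if it takes over 61 s, if anything falls off the work surface, if the arm or the gripper's body presses on something with over 40 N, if the wrist force passes 120 N, or if a joint passes its speed limit or range.

### The arm

A 7-joint arm with a two-finger parallel gripper is mounted at the origin on the work surface. World frame = base frame: x ahead of the robot, y to its left, z up, the work surface at z = 0. Lengths are in m, angles in rad, forces in N, time in s.
With the tool pointing down it reaches from about 0.425 to 0.875 m from the base axis. Payload 4.7 kg.
Tool frame: the origin (TCP) lies at the very end of the fingers, on their centre line; the grasp point (between the pads) lies 19 mm behind it (robot.hold_point_z is the distance from the TCP to the grasp point, in m); y points along the fingers, x is the direction in which the jaws open and shut, and the axes are right-handed (so a half turn about y gives the same grasp; the last joint's range is limited). The gripper opens to 87 mm and grips with 3 to 60 N. Pads are 19 mm wide; open, the fingers measure 117 mm over their backs; the gripper's body (75 mm by 190 mm) begins 51 mm behind the grasp point.
Start: joints at [0.014, 0.321, -0.07, 1.45, 0.023, 1.371, -0.057], TCP at [0.65, -0, 0.223] pointing down, gripper open.
Joint ranges: [-2.86, 2.86], [-0.3, 2.09], [-1.38, 1.24], [0.06, 2.45], [-1.56, 4.7], [0.09, 2.05], [-2.69, 2.69]. Speed limits (rad/s): [2.57, 2.57, 3.14, 3.14, 3.14, 3.14, 3.14].

### API

Orientations are given as a rotation vector (axis times angle).
In Python, from station import robot, eyes, order gives the robot as it stands.
- The arm moves only by the tool step_arm, never from a script. Its argument "moves" is a list of rows, each a list of 5 numbers: the shift along the world's x, y, z in m, then the turn about the world's z in rad, then the opening in per cent of the stroke, from 0 (shut) to 100 (fully open). In form: [[tx, ty, tz, twist, gripper], ...]. A call has 1 to 8 rows; each row shifts and turns the commanded pose from where the row before left it; what a row does not reach is not made up. A row lasts 1/8 s, in which the tool goes at most 62.5 mm and 10.7 degrees, less where a joint would pass 70% of its speed; a pose out of reach is approached as far as the arm can. A call with a gripper value outside its range is refused whole. The fingers move at their own pace and stop on an object; "force" is the grip in N (left out, the last holds). Time passes only in rows, so rows that do not move let the fingers close. It gives the time, the measured TCP pose, the force and the opening at its end, in the units of the state.
- robot.state(): the state, without advancing time (a new reading comes with each control period).
- eyes.camera(name): name is "scene" or "side" or "wrist"; returns a dict with "color" (384x512x3 uint8, blue, green, red), "z_map" (384x512 float32, m along the optical axis (not along the pixel's ray), 0 where there is no reading), "K" (3x3 intrinsics, pixels), "R" (3x3) and "t" (3): a world point X has camera coordinates R X + t; the wrist camera has in their place "mount" (4x4, takes a point from camera to tool coordinates, whose origin is the TCP and whose axes are the tool frame's). Camera axes: x right, y down, z forward; pixel columns grow to the right and rows downward; lengths in m; the calibration is good to about 2 mm. A picture is of the moment at which its call begins: read the wrist's pose just before it.
- order.finish_job(): hands the job in, once; it reports no verdict.
The state is a dict: "t": time; "joints": joint angles; "qvel": joint speeds; "joint_efforts": joint torques, N m; "tool_pos": TCP position; "orientation": TCP orientation; "force": force on the tool from outside, world axes, zero at the start; "torque": the same for the moment, N m; "finger_gap": finger opening in m.
Only numpy, scipy, OpenCV 4.12 (cv2) and the standard library are available. Lean on these libraries where they do the work, as an engineer would, in place of code of your own. Each camera call takes 0.05 s, during which the arm holds its last target. There are 200 camera calls.

## Working session

There is one attempt and no reset: what is moved stays moved. The work goes in short steps, Python scripts to look and compute and a tool call to move; the robot and the scene stay as the last step left them, time stands still between calls to the robot, and variables do not carry over. Pictures are saved under pics/ and viewed, about 8 in all and at most 12, crops included, and the job is handed in when it is done.

Besides the shell and the picture viewer there is one more tool, called after "Request:" as name([rows], argument=value, ...), one row to a line, values as JSON. step_arm: Moves the arm, as the interface text tells. Its arguments: {"type":"object","properties":{"moves":{"type":"array"},"force":{"type":"number"}},"required":["moves"]}

```bash
mkdir -p pics
cat > h.py <<'E'
import numpy as np, cv2
from station import robot, eyes, order
def ray(c,u,v,z):
    K,R,t=c["K"],c["R"],np.asarray(c["t"]).ravel()
    d=R.T@np.linalg.inv(K)@np.array([u,v,1.]); o=-R.T@t
    return o+d*(z-o[2])/d[2]
def cloud(c):
    z=c["z_map"];v,u=np.indices(z.shape)
    p=np.stack([u,v,np.ones_like(u)],-1)@np.linalg.inv(c["K"]).T*z[...,None]
    return (p-np.asarray(c["t"]).ravel())@c["R"]
E
python3 - <<'E'
from h import *
a=eyes.camera("scene");b=eyes.camera("side")
np.savez("s0.npz",**{k:a[k] for k in("color","z_map","K","R","t")});np.savez("d0.npz",**{k:b[k] for k in("color","z_map","K","R","t")})
cv2.imwrite("pics/a.png",cv2.resize(a["color"],None,fx=1.5,fy=1.5));cv2.imwrite("pics/b.png",cv2.resize(b["color"],None,fx=1.5,fy=1.5))
print(robot.state())
for c in(a,b):print(-c["R"].T@c["t"].ravel())
E
```

```text
{'t': 0.1, 'joints': array([ 0.01410408,  0.32171935, -0.07010568,  1.45156242,  0.02259412,
        1.37080258, -0.05691453]), 'qvel': array([ 0.00056542, -0.00104589,  0.0013476 , -0.00204253,  0.00011003,
       -0.00098576, -0.00122151]), 'joint_efforts': array([ 1.37795760e-04, -4.92569017e+01, -4.06077392e-01, -3.13399816e+01,
       -6.42974046e-02,  3.95253638e-02,  6.49213871e-05]), 'tool_pos': array([ 6.49498624e-01, -3.62081391e-05,  2.21585498e-01]), 'orientation': array([-1.57087799e+00,  1.31508170e-03,  1.35933684e-03]), 'force': array([ 0.37097623,  0.36103604, -0.37502841]), 'torque': array([-0.04792648, -0.02384016,  0.01003449]), 'finger_gap': 0.08705992271276693}
[1.22106647 0.64843188 1.08224558]
[0.38281311 0.98450608 0.69906003]
```

View pics/a.png

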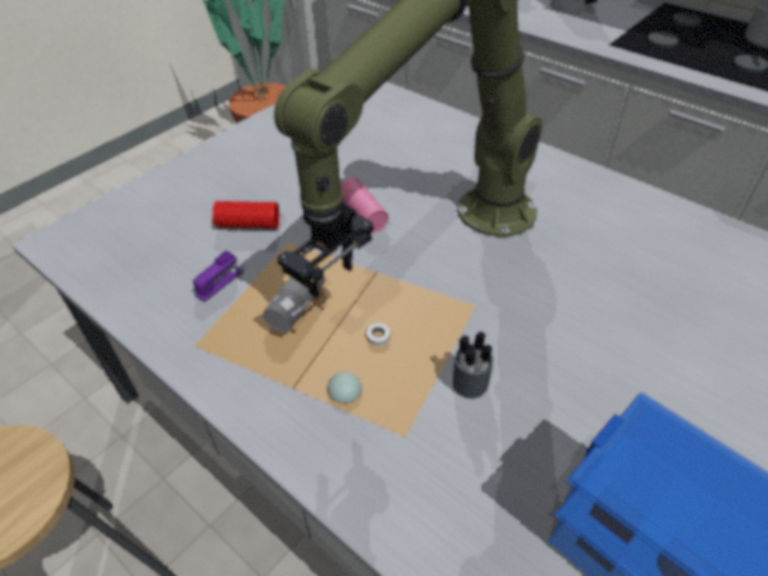

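View pics/b.png

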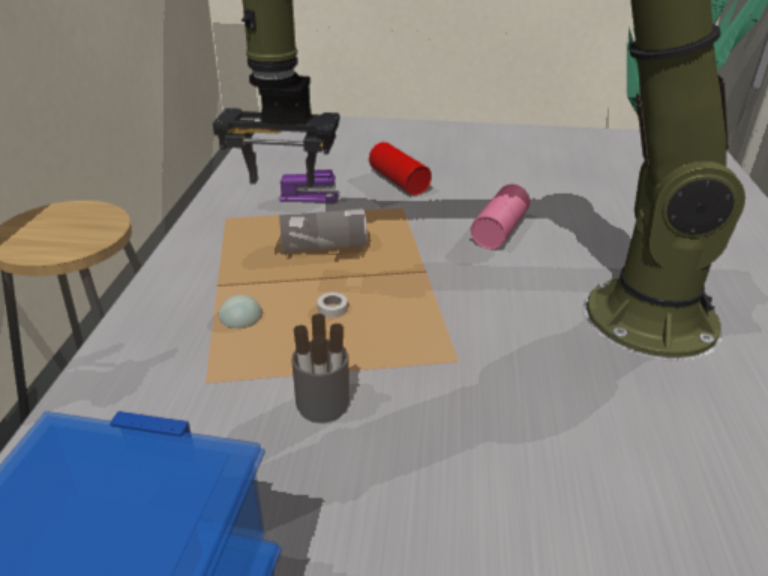

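Cylinder candidates in the side picture are grey metal (323,232), red (400,168) and pink (500,216). Only the grey one lies on the paper and looks like aluminium. I'll confirm that in a crop and measure.

Run:
```python
from h import *
side=dict(np.load("d0.npz"));sc=dict(np.load("s0.npz"))
cv2.imwrite("pics/c.png",cv2.resize(side["color"][130:260,130:310],None,fx=4,fy=4,interpolation=cv2.INTER_CUBIC))
for n,c in(("side",side),("scene",sc)):
    hsv=cv2.cvtColor(c["color"],cv2.COLOR_BGR2HSV);P=cloud(c)
    m=cv2.inRange(hsv,(8,70,60),(25,255,255)); m[(np.abs(P[...,2])>.02)|(np.abs(P[...,0]-.62)>.4)|(np.abs(P[...,1])>.45)]=0
    m=cv2.morphologyEx(m,cv2.MORPH_CLOSE,np.ones((5,5)))
    k,l,s,_=cv2.connectedComponentsWithStats(m);i=1+s[1:,4].argmax()
    cn=cv2.findContours((l==i).astype(np.uint8),0,2)[0][0]
    hull=cv2.convexHull(cn)
    w=np.array([ray(c,u,v,0)[:2] for u,v in hull[:,0]],np.float32)
    r=cv2.minAreaRect(w);print(n,"sheet",r);print(cv2.boxPoints(r).round(3).tolist())
    # tin by depth
    b=(P[...,2]>.02)&(P[...,2]<.085)&(P[...,0]>.5)&(P[...,0]<.85)&(P[...,1]<.02)&(P[...,1]>-.28)&(hsv[...,1]<70)&(c["z_map"]>0)
    k,l,s,_=cv2.connectedComponentsWithStats(b.astype(np.uint8))
    for j in range(1,k):
        if s[j,4]<100: continue
        q=P[l==j];print("blob",s[j],q.min(0).round(3),q.max(0).round(3))
        top=q[q[:,2]>np.percentile(q[:,2],99)-.006]
        print(" top med",np.median(top,0).round(4),cv2.fitLine(top[:,:2].astype(np.float32),2,0,.01,.01).ravel().round(4), "minrect",cv2.minAreaRect(q[:,:2].astype(np.float32)))
    # fold: dark pixels in inner sheet
    dark=(cv2.morphologyEx(hsv[...,2],cv2.MORPH_BLACKHAT,np.ones((7,7)))>14)&(np.abs(P[...,2])<.012)
    inn=cv2.fillConvexPoly(np.zeros(m.shape,np.uint8),hull,1);inn=cv2.erode(inn,np.ones((5,5)))
    vs,us=np.nonzero(dark&(inn>0));w=np.array([ray(c,u,v,0)[:2] for u,v in zip(us,vs)])
    ctr=np.array(r[0]);w=w[np.abs(w[:,1]-ctr[1])<.04].astype(np.float32)
    print("fold",len(w),cv2.fitLine(w,cv2.DIST_HUBER,0,.01,.01).ravel().round(4),w.min(0),w.max(0))
```

```text
side sheet ((0.59333735704422, -0.05463516712188721), (0.40024369955062866, 0.5414607524871826), 13.865825653076172)
[[0.33399999141693115, 0.1599999964237213], [0.46399998664855957, -0.36500000953674316], [0.8529999852180481, -0.27000001072883606], [0.7229999899864197, 0.25600001215934753]]
blob [ 186  139   59   28 1309] [ 0.522 -0.205  0.02 ] [ 0.699 -0.11   0.079]
 top med [ 0.6143 -0.1647  0.0745] [ 0.963   0.2696  0.6139 -0.1646] minrect ((0.610876202583313, -0.1592586636543274), (0.16984108090400696, 0.061630699783563614), 15.944923400878906)
fold 183 [ 0.9703  0.2418  0.6407 -0.0432] [ 0.42385054 -0.09463409] [ 0.759581 -0.014658]
scene sheet ((0.5982279777526855, -0.052957683801651), (0.3928608298301697, 0.5360908508300781), 14.044649124145508)
[[0.34299999475479126, 0.1589999943971634], [0.4729999899864197, -0.3610000014305115], [0.8539999723434448, -0.26499998569488525], [0.7239999771118164, 0.2549999952316284]]
blob [175 186  35  34 644] [ 0.584 -0.205  0.02 ] [ 0.71  -0.109  0.08 ]
 top med [ 0.6549 -0.1585  0.0741] [ 0.9649  0.2625  0.6547 -0.1583] minrect ((0.6474863886833191, -0.1611591875553131), (0.11382097005844116, 0.0794680044054985), 15.370748519897461)
fold 164 [ 0.9705  0.2412  0.6053 -0.0517] [ 0.4234176  -0.09269575] [ 0.76855654 -0.01318332]
```

View pics/c.png

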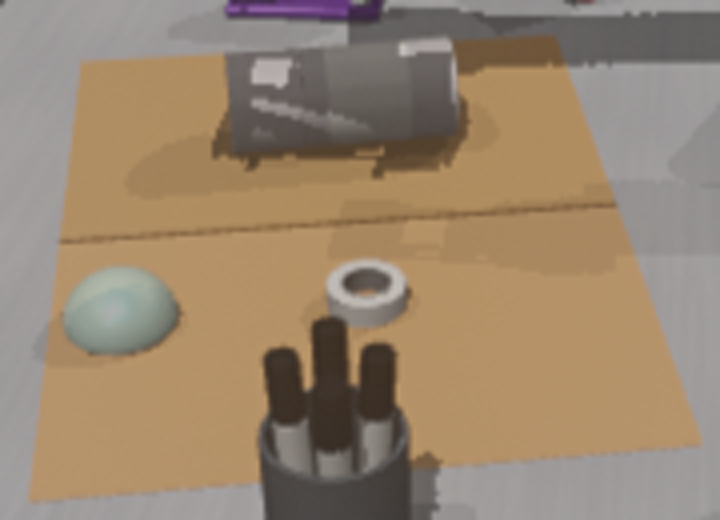

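The crop at (345,95) shows bare aluminium with a grey label band, lying on the paper, so it is the tin. I'll shut the fingers, line up with the tin and go above it.

Request:
step_arm([
  [-0.01,-0.05,-0.02,0.13,0],
  [-0.01,-0.05,-0.03,0.13,0],
  [-0.01,-0.05,-0.03,0,0],
  [-0.004,-0.0265,-0.02,0,0],
  [0,0,0,0,0],
  [0,0,0,0,0],
], force=20)

```text
t: 0.85
tool_pos: [0.6168, -0.1747, 0.1231]
orientation: [-1.56, -0.206, 0.204]
force: [0.2, 1.0, 0.3]
finger_gap: 0.0349
```

```bash
cat >> h.py <<'E'
from scipy.optimize import least_squares
S0=np.array([.595,-.0545]);A=np.radians(14.0);EX=np.array([np.cos(A),np.sin(A)]);EY=np.array([-EX[1],EX[0]])
def tin(save=None):
    s=robot.state();print("t",round(s["t"],2),"tcp",s["tool_pos"].round(4),"tcp in sheet",((s["tool_pos"][:2]-S0)@np.c_[EX,EY]).round(4),"F",s["force"].round(2),s["orientation"].round(3),s["finger_gap"])
    Q=[]
    for n in("side","scene"):
        c=eyes.camera(n);P=cloud(c);hsv=cv2.cvtColor(c["color"],cv2.COLOR_BGR2HSV)
        if save and n=="side":cv2.imwrite("pics/%s.png"%save,cv2.resize(c["color"][110:290,100:340],None,fx=3,fy=3))
        L=np.stack([(P[...,:2]-S0)@EX,(P[...,:2]-S0)@EY,P[...,2]],-1)
        b=(L[...,2]>.022)&(L[...,2]<.079)&(abs(L[...,0])<.17)&(L[...,1]>-.17)&(L[...,1]<.06)&(hsv[...,1]<70)&(hsv[...,2]>60)&(c["z_map"]>0)
        b=cv2.morphologyEx(b.astype(np.uint8),cv2.MORPH_OPEN,np.ones((3,3)))
        k,l,st,_=cv2.connectedComponentsWithStats(b)
        q=L[l==1+st[1:,4].argmax()];Q.append(q)
        def f(p,q):return np.hypot(q[:,1]-p[0]-p[1]*(q[:,0]-.0),q[:,2]-.038)-.038
        r=least_squares(lambda p:f(p,q),[np.median(q[:,1]),0],loss="soft_l1",f_scale=.002)
        e=np.percentile(q[:,0],[1,99]);m=e.mean()
        print(n,len(q),"y at x=0: %.4f slope %.1f deg; x ends %.3f %.3f; y at mid %.4f; res %.4f"%(r.x[0],np.degrees(r.x[1]),*e,r.x[0]+r.x[1]*m,np.median(abs(r.fun))))
E
python3 -c "
from h import *
tin('d')"
```

```text
t 0.85 tcp [ 0.6168 -0.1747  0.1231] tcp in sheet [-0.0079 -0.1219] F [0.21 1.05 0.31] [-1.56  -0.206  0.204] 0.03491457825729801
side 1269 y at x=0: -0.1180 slope 2.1 deg; x ends -0.093 0.073; y at mid -0.1184; res 0.0014
scene 934 y at x=0: -0.1185 slope 2.7 deg; x ends -0.087 0.080; y at mid -0.1187; res 0.0018
```

View pics/d.png

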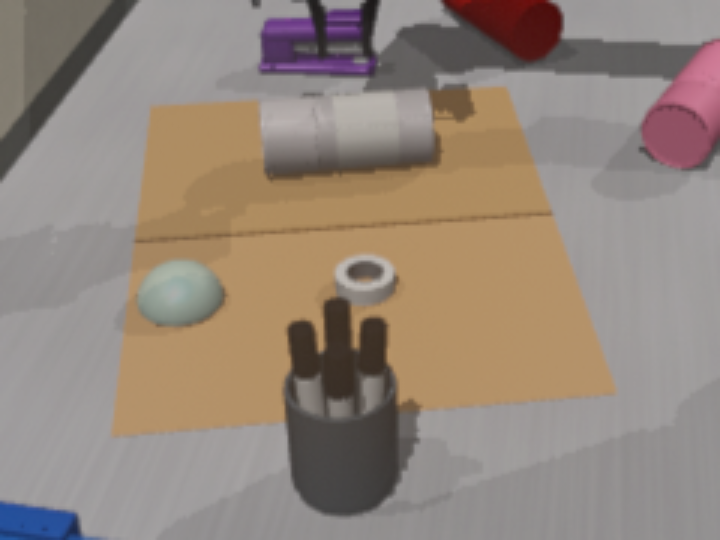

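Request:
step_arm([
  [0.002,-0.01,-0.02,0,0],
  [0,0,-0.02,0,0],
  [0,0,-0.003,0,0],
  [0,0,-0.002,0,0],
  [0,0,-0.002,0,0],
  [0,0,-0.001,0,0],
])

```text
t: 1.7
tool_pos: [0.6187, -0.1869, 0.0757]
orientation: [-1.562, -0.205, 0.203]
force: [0.2, -0.4, 5.1]
finger_gap: 0.0005
```

Request:
step_arm([
  [-0.001,0.003,-0.0005,0,0],
  [-0.0017,0.006,0,0,0],
  [-0.0025,0.0085,0,0,0],
  [-0.0028,0.0096,0,0,0],
  [-0.0028,0.0096,0,0,0],
  [-0.0025,0.0085,0,0,0],
  [-0.0017,0.006,0,0,0],
  [-0.001,0.003,0,0,0],
])

```text
t: 2.7
tool_pos: [0.6028, -0.1321, 0.0759]
orientation: [-1.562, -0.206, 0.203]
force: [-0.5, -1.2, 5.9]
finger_gap: 0.0001
```

```bash
python3 -c "
from h import *
tin()"
```

```text
t 2.7 tcp [ 0.6028 -0.1321  0.0759] tcp in sheet [-0.0112 -0.0771] F [-0.47 -1.2   5.89] [-1.562 -0.206  0.203] 5.371894689671752e-05
side 1279 y at x=0: -0.0896 slope 2.0 deg; x ends -0.094 0.072; y at mid -0.0900; res 0.0014
scene 744 y at x=0: -0.0903 slope 2.5 deg; x ends -0.087 0.079; y at mid -0.0905; res 0.0019
```

Request:
step_arm([
  [0,0,0.006,0,0],
  [0,0,0.006,0,0],
  [0.0044,-0.0145,0,0,0],
  [0.0044,-0.0145,0,0,0],
  [0,0,0,0,0],
  [0,0,-0.006,0,0],
  [0,0,-0.004,0,0],
  [0,0,-0.002,0,0],
])

```text
t: 3.8
tool_pos: [0.6109, -0.1618, 0.0751]
orientation: [-1.562, -0.205, 0.204]
force: [-2.7, -1.9, 10.9]
finger_gap: 0.0003
```

Request:
step_arm([
  [-0.001,0.003,0,0,0],
  [-0.0017,0.006,0,0,0],
  [-0.0025,0.0085,0,0,0],
  [-0.0028,0.0096,0,0,0],
  [-0.0028,0.0096,0,0,0],
  [-0.0025,0.0085,0,0,0],
  [-0.0017,0.006,0,0,0],
  [-0.001,0.003,0,0,0],
])

```text
t: 4.8
tool_pos: [0.5951, -0.107, 0.076]
orientation: [-1.562, -0.206, 0.204]
force: [-2.2, -1.3, 9.0]
finger_gap: 0.0006
```

```bash
python3 -c "
from h import *
tin()"
```

```text
t 4.8 tcp [ 0.5951 -0.107   0.076 ] tcp in sheet [-0.0126 -0.051 ] F [-2.18 -1.28  9.  ] [-1.562 -0.206  0.204] 0.000647039998347931
side 1352 y at x=0: -0.0615 slope 2.0 deg; x ends -0.095 0.071; y at mid -0.0619; res 0.0014
scene 751 y at x=0: -0.0622 slope 2.5 deg; x ends -0.088 0.078; y at mid -0.0624; res 0.0017
```

Request:
step_arm([
  [0,0,0.006,0,0],
  [0,0,0.006,0,0],
  [0.0044,-0.014,0,0,0],
  [0.004,-0.014,0,0,0],
  [0,0,0,0,0],
  [0,0,-0.006,0,0],
  [0,0,-0.004,0,0],
  [0,0,-0.002,0,0],
])

```text
t: 5.9
tool_pos: [0.6033, -0.1356, 0.0749]
orientation: [-1.562, -0.205, 0.204]
force: [-3.5, -2.3, 10.8]
finger_gap: 0.0008
```

Request:
step_arm([
  [-0.001,0.0035,0,0,0],
  [-0.0019,0.0065,0,0,0],
  [-0.0027,0.0092,0,0,0],
  [-0.003,0.0104,0,0,0],
  [-0.003,0.0104,0,0,0],
  [-0.0027,0.0092,0,0,0],
  [-0.0019,0.0065,0,0,0],
  [-0.001,0.0035,0,0,0],
])

```text
t: 6.9
tool_pos: [0.586, -0.0756, 0.0758]
orientation: [-1.562, -0.205, 0.204]
force: [-3.1, -0.7, 9.1]
finger_gap: 0.0007
```

```bash
python3 -c "
from h import *
tin()"
```

```text
t 6.9 tcp [ 0.586  -0.0756  0.0758] tcp in sheet [-0.0138 -0.0183] F [-3.07 -0.74  9.12] [-1.562 -0.205  0.204] 0.0006747896593970206
side 1392 y at x=0: -0.0306 slope 2.1 deg; x ends -0.096 0.070; y at mid -0.0311; res 0.0014
scene 729 y at x=0: -0.0313 slope 2.5 deg; x ends -0.090 0.078; y at mid -0.0316; res 0.0019
```

Request:
step_arm([
  [0,0,0.006,0,0],
  [0,0,0.006,0,0],
  [0.0045,-0.0155,0,0,0],
  [0.0045,-0.0155,0,0,0],
  [0,0,0,0,0],
  [0,0,-0.006,0,0],
  [0,0,-0.004,0,0],
  [0,0,-0.002,0,0],
])

```text
t: 8.0
tool_pos: [0.595, -0.1071, 0.0746]
orientation: [-1.562, -0.205, 0.205]
force: [-2.8, -3.1, 8.7]
finger_gap: 0.0004
```

Request:
step_arm([
  [-0.001,0.0035,0,0,0],
  [-0.0019,0.0065,0,0,0],
  [-0.0027,0.0093,0,0,0],
  [-0.003,0.0105,0,0,0],
  [-0.003,0.0105,0,0,0],
  [-0.0027,0.0093,0,0,0],
  [-0.0019,0.0065,0,0,0],
  [-0.001,0.0035,0,0,0],
])

```text
t: 9.0
tool_pos: [0.5777, -0.0471, 0.0759]
orientation: [-1.562, -0.205, 0.205]
force: [-4.7, -1.9, 9.9]
finger_gap: 0.0006
```

Request:
step_arm([
  [0,0,0,0,0],
  [0,0,0,0,0],
  [0,0,0.004,0,0],
  [0,0,0.01,0,0],
  [0,0,0.03,0,0],
  [0,0,0.04,0,0],
  [0,0,0.04,0,0],
  [0,0,0,0,0],
])

```text
t: 10.0
tool_pos: [0.5803, -0.0471, 0.2024]
orientation: [-1.562, -0.21, 0.198]
force: [-0.6, -0.3, -0.5]
finger_gap: 0.0003
```

```bash
python3 -c "
from h import *
tin('e')
tin()"
```

```text
t 10.0 tcp [ 0.5803 -0.0471  0.2024] tcp in sheet [-0.0125  0.0107] F [-0.56 -0.31 -0.47] [-1.562 -0.21   0.198] 0.00027956145479328875
side 1491 y at x=0: 0.0003 slope 2.1 deg; x ends -0.097 0.069; y at mid -0.0002; res 0.0013
scene 972 y at x=0: -0.0005 slope 2.2 deg; x ends -0.092 0.077; y at mid -0.0008; res 0.0020
t 10.1 tcp [ 0.5778 -0.0471  0.1983] tcp in sheet [-0.0149  0.0113] F [-0.19  0.34 -1.18] [-1.561 -0.205  0.204] 0.0003581016826126116
side 1495 y at x=0: 0.0003 slope 2.2 deg; x ends -0.097 0.069; y at mid -0.0003; res 0.0013
scene 972 y at x=0: -0.0004 slope 2.3 deg; x ends -0.092 0.077; y at mid -0.0007; res 0.0019
```

View pics/e.png

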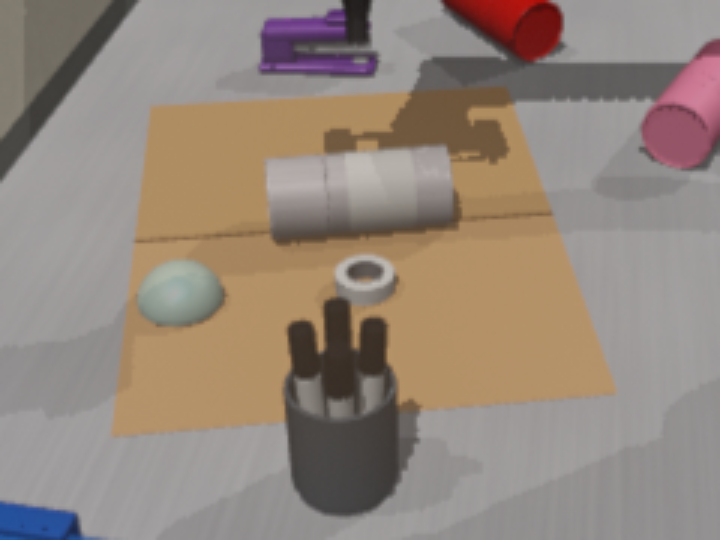

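The tin (360,190) lies over the fold. The tape (365,278), dome (180,292), cup (340,430) and stapler (320,45) have not shifted in the picture, and the finger is clear, so I'm handing in.

Request:
step_arm([
  [0,0,0.01,0,0],
  [0,0,0,0,0],
  [0,0,0,0,0],
  [0,0,0,0,0],
])

```text
t: 10.7
tool_pos: [0.5777, -0.0473, 0.2078]
orientation: [-1.561, -0.204, 0.204]
force: [-0.5, -0.5, -0.4]
finger_gap: 0.0003
```

```bash
python3 -c "
from h import *
tin()
print(order.finish_job())"
```

```text
t 10.7 tcp [ 0.5777 -0.0473  0.2078] tcp in sheet [-0.0151  0.0111] F [-0.48 -0.45 -0.37] [-1.561 -0.204  0.204] 0.0002581455123528438
side 1493 y at x=0: 0.0003 slope 2.1 deg; x ends -0.097 0.069; y at mid -0.0002; res 0.0013
scene 964 y at x=0: -0.0005 slope 2.4 deg; x ends -0.092 0.076; y at mid -0.0008; res 0.0019
the job is handed in; nothing more can be done
None
```

I rolled the aluminium tin about 118 mm onto the fold, which is roughly half a turn. It took four strokes with the closed fingertips on its top, and the job was handed in at about 10.8 s.

- **Tin position:** in the last check the two cameras put its axis within about 1 mm of the fold and about 2° off its direction. Its middle is about 8–14 mm along the fold from the sheet's centre.
- **At rest:** successive readings agreed to about 0.1 mm on the axis position.
- **Robot clear:** the fingers were about 13 cm above the tin and reading no contact.
- **Other things:** the tape, dome, marker cup and stapler look unmoved in the side picture. I checked these by eye and did not measure them.

None of my checks failed; the two cameras disagreed by 5–7 mm on where the tin's ends are along the fold, well inside the 70 mm allowed.

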